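# Load chip carriers into the microscope tray, tabs one way

### The job

Load the inspection tray for the microscope: put the two carriers that hold a green chip on the tray's two black pads, one on each, chip side up, centred and square in the white outline, with the orange tabs pointing to the tray's orange edge. Set them down, do not drop them, let go, and leave the empty carrier (black top, no chip) where it is.

Things in the scene. Friction and masses are not known exactly. Their poses are not given: they have to be found in the camera images.
- carrier_a_mid (a point): Green-chip carrier, loose on the table, any yaw: aluminium block 64 (x) x 34 (y) x 32 mm (z), 0.13-0.25 kg, with an orange tab 22 mm wide, 12 high, sticking out 19 mm from its +x end, 4 to 16 mm above its underside. The point is the block's centre (without tab), 16 mm above its underside; x points to the tab, z up. Grasp it across the 34 mm width (y).
- carrier_b_mid (a point): The other green-chip carrier: same size, point and axes as the first.
- carrier_empty_mid (a point): The empty carrier: same size, point and axes, also with an orange tab, but with a plain black top and no chip. It stays where it is.
- tray: Fixed blue tray 150 (x) x 270 (y) mm, rim 10 mm high; the +x rim is an orange bar 14 mm wide. Origin: centre of its underside, on the table; z up. Two black pads 106 (x) x 60 (y) mm centred at x = 0, y = +55 and -55 mm; their tops, 8 mm above the table, carry the carriers. The block's outline is centred on its pad; tabs point to +x. Either carrier may take either pad.

How it is judged (in metres and radians):
At the end, for the whole second after the job is handed in: One green-chip carrier rests on each pad: block centre within 18 mm of the pad's centre along each tray axis, 6 mm in height, upright within 9 deg, square within 15 deg, tab to the orange edge, released, still (under 20 mm/s). The empty carrier is within 30 mm of its start (((x of carrier_a_mid in the frame of tray between -0.018 and 0.018 m and y of carrier_a_mid in the frame of tray between 0.037 and 0.073 m and z of carrier_a_mid in the frame of tray between 0.018 and 0.03 m and angle between each of carrier_a_mid, carrier_b_mid's own z axis and vertical below 0.157 rad and angle between the x axis of each of carrier_a_mid, carrier_b_mid and the x axis of tray, either way round below 0.262 rad and y of tray in the frame of carrier_a_mid below 0 m and x of carrier_b_mid in the frame of tray between -0.018 and 0.018 m and y of carrier_b_mid in the frame of tray between -0.073 and -0.037 m and z of carrier_b_mid in the frame of tray between 0.018 and 0.03 m and y of tray in the frame of carrier_b_mid above 0 m) or (x of carrier_a_mid in the frame of tray between -0.018 and 0.018 m and y of carrier_a_mid in the frame of tray between -0.073 and -0.037 m and z of carrier_a_mid in the frame of tray between 0.018 and 0.03 m and angle between each of carrier_a_mid, carrier_b_mid's own z axis and vertical below 0.157 rad and angle between the x axis of each of carrier_a_mid, carrier_b_mid and the x axis of tray, either way round below 0.262 rad and y of tray in the frame of carrier_a_mid above 0 m and x of carrier_b_mid in the frame of tray between -0.018 and 0.018 m and y of carrier_b_mid in the frame of tray between 0.037 and 0.073 m and z of carrier_b_mid in the frame of tray between 0.018 and 0.03 m and y of tray in the frame of carrier_b_mid below 0 m)) and linear speed of each of carrier_a, carrier_b below 0.02 m/s and contact force between each of carrier_a, carrier_b and the fingers below 0.1 N and distance of carrier_empty_mid from where it was at the start of the episode below 0.03 m); the robot touches nothing.
It fails at once if the empty carrier is moved by more than 30 mm (distance of carrier_empty_mid from where it was at the start of the episode above 0.03 m).
It fails at once if a chip carrier is dropped (falls free of the gripper at over 0.6 m/s, a fall of some 20 mm) (linear speed of carrier_a above 0.6 m/s and contact force between carrier_a and the fingers below 0.05 N).
It fails at once if a chip carrier is dropped (falls free of the gripper at over 0.6 m/s, a fall of some 20 mm) (linear speed of carrier_b above 0.6 m/s and contact force between carrier_b and the fingers below 0.05 N).
It also fails if it takes over 58 s, if anything falls off the work surface, if the arm or the gripper's body presses on something with over 40 N, if the wrist force passes 120 N, or if a joint passes its speed limit or range.

### The arm

A 6-joint arm with a two-finger parallel gripper is mounted at the origin on the work surface. World frame = base frame: x ahead of the robot, y to its left, z up, the work surface at z = 0. Lengths are in mm, angles in rad, forces in N, time in s.
With the tool pointing down it reaches from about 225 to 875 mm from the base axis. Payload 3.4 kg.
Tool frame: the origin (TCP) lies between the finger pads; the fingertips stand 11 mm ahead of it and the grasp point (between the pads) lies 8 mm behind it; z points along the fingers, x is the direction in which the jaws open and shut, and the axes are right-handed (so a half turn about z gives the same grasp; the last joint's range is limited). The gripper opens to 85 mm and grips with 20 to 120 N. Pads are 22 mm wide; open, the fingers measure 114 mm over their backs; the gripper's body (76 mm by 85 mm) begins 54 mm behind the grasp point. The pads swing forward as they close: fully open they stand 13 mm farther back than shut.
Start: joints at [1.169, 0.276, 1.505, -0, 1.361, -0.121], TCP at [159.363, 552.51, 220.928] pointing down, gripper open.
Joint ranges: [-2.89, 2.89], [-0.75, 2.08], [0.22, 2.7], [-1.18, 4.32], [0.11, 2.71], [-2.7, 2.7]. Speed limits (rad/s): [2.57, 2.57, 3.14, 3.14, 3.14, 3.14].

### API

Orientations are given as a unit quaternion [w, x, y, z].
In Python, from station import read_state, viewer, finish_job gives the robot as it stands. The module is installed in compiled form; this text tells all that it offers.
- The arm moves only by the tool drive_tool, never from a script. Its argument "rows" is a list of rows, each a list of 3 entries, a list of its own where there are three numbers: the shift along the tool's x, y, z in mm, then the turn, a rotation vector about the tool's x, y, z in degrees, then the closure, from 0 (fully open) to 1 (shut). In form: [[[x, y, z], [rx, ry, rz], claw], ...]. A call has 1 to 10 rows; each row is the pose to reach, as a shift and turn from the pose commanded when the call began, along the tool's axes at that moment; what a row does not reach only later rows make up. A row lasts 1/8 s, in which the tool goes at most 62.5 mm and 10.7 degrees, less where a joint would pass 70% of its speed; a pose out of reach is approached as far as the arm can. A call with a gripper value outside its range is refused whole. The fingers move at their own pace and stop on an object; "squeeze" is the grip in N (left out, the last holds). Time passes only in rows, so rows that repeat a pose let the fingers close. It gives the time, the measured TCP pose, the force and the opening at its end, in the units of the state.
- read_state(): the state, without advancing time (a new reading comes with each control period).
- viewer.grab_frame(name): name is "scene" or "top"; returns a dict with "pixels" (480x640x3 uint8, red, green, blue), "fx", "fy", "cx", "cy" (pixels), "rvec" (rotation vector, rad) and "tvec" (3), from world to camera coordinates, as OpenCV has them. Camera axes: x right, y down, z forward; pixel columns grow to the right and rows downward; lengths in mm; the calibration is good to about 2 mm. A picture is of the moment at which its call begins. There is no depth.
- finish_job(): hands the job in, once; it reports no verdict.
The state is a dict: "time_s": time; "qpos": joint angles; "dq": joint speeds; "effort": joint torques, N m; "tool_pos": TCP position; "eef_rot": TCP orientation; "force": force on the tool from outside, world axes, zero at the start; "wrist_torque": the same for the moment, N m; "grip_width": opening from 0.0 (shut) to 1.0 (fully open).
Only numpy, scipy, OpenCV 4.12 (cv2) and the standard library are available. Lean on these libraries where they do the work, as an engineer would, in place of code of your own. Each camera call takes 0.05 s, during which the arm holds its last target.

## Working session

There is one attempt and no reset: what is moved stays moved. The work goes in short steps, Python scripts to look and compute and a tool call to move; the robot and the scene stay as the last step left them, time stands still between calls to the robot, and variables do not carry over. Pictures are saved under pics/ and viewed, and the job is handed in when it is done.

Besides the shell and the picture viewer there is one more tool, called after "Call:" by a JSON object that holds its "fn" and its "kwargs", one argument or row to a line. drive_tool: Moves the arm, as the interface text tells. Its arguments: {"type":"object","properties":{"rows":{"type":"array","items":{"type":"array"}},"squeeze":{"type":"number"}},"required":["rows"]}

```bash
mkdir -p pics; python3 - <<'E'
from station import read_state, viewer
import cv2
s=read_state();print(s['time_s'],s['tool_pos'],s['eef_rot'],s['grip_width'],s['force'])
for n in('scene','top'):
    f=viewer.grab_frame(n);cv2.imwrite(f'pics/{n}0.png',f['pixels'][:,:,::-1]);print(n,{k:f[k] for k in f if k!='pixels'})
E
```

```text
0.0 [159.1384114  551.93530625 220.00945155] [ 4.67755305e-04  7.99109841e-01  6.01184301e-01 -8.24312915e-04] 0.9959393235796377 [ 0.32540086  0.85458104 -0.33835098]
scene {'fx': 445.9529073767448, 'fy': 445.9529073767448, 'cx': 322.00020625586404, 'cy': 238.113440949933, 'rvec': array([ 1.67121907,  1.58419843, -0.80173708]), 'tvec': array([-129.31054607, -263.92729385, 1237.20749077])}
top {'fx': 453.56648437660897, 'fy': 453.56648437660897, 'cx': 322.18297593994384, 'cy': 245.6618254712177, 'rvec': array([ 2.17423679, -2.10799909,  0.1642492 ]), 'tvec': array([ 53.74804523, 566.37076435, 660.50580489])}
```

View pics/scene0.png

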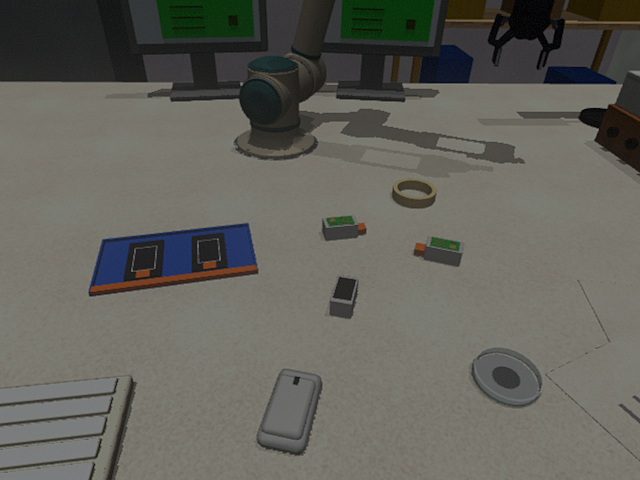

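View pics/top0.png

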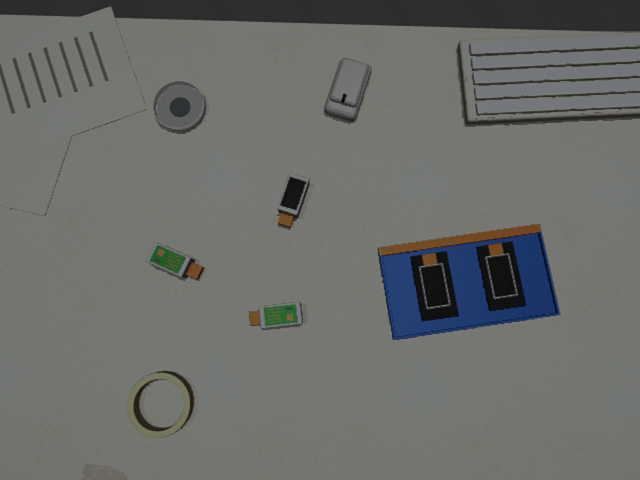

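```bash
python3 - <<'E'
import cv2,numpy as np
t=cv2.imread('pics/top0.png');s=cv2.imread('pics/scene0.png')
def crop(im,x,y,w,h,k,n):
    c=cv2.resize(im[y:y+h,x:x+w],None,fx=k,fy=k,interpolation=cv2.INTER_CUBIC)
    c=cv2.convertScaleAbs(c,alpha=1.3)
    for i in range(0,w,10): cv2.putText(c,str(x+i),(i*k,8),0,.3,(0,0,255));cv2.line(c,(i*k,8),(i*k,14),(0,0,255))
    for i in range(0,h,10): cv2.putText(c,str(y+i),(0,i*k+4),0,.3,(0,0,255));
    cv2.imwrite(f'pics/{n}.png',c)
crop(t,140,230,80,60,10,'c1');crop(t,240,286,80,60,10,'c2');crop(t,370,220,195,125,4,'c3')
crop(s,310,200,80,50,10,'c4');crop(s,400,225,80,50,10,'c5');crop(s,85,215,180,85,4,'c6')
E
```

```text
(no output)
```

View pics/c1.png

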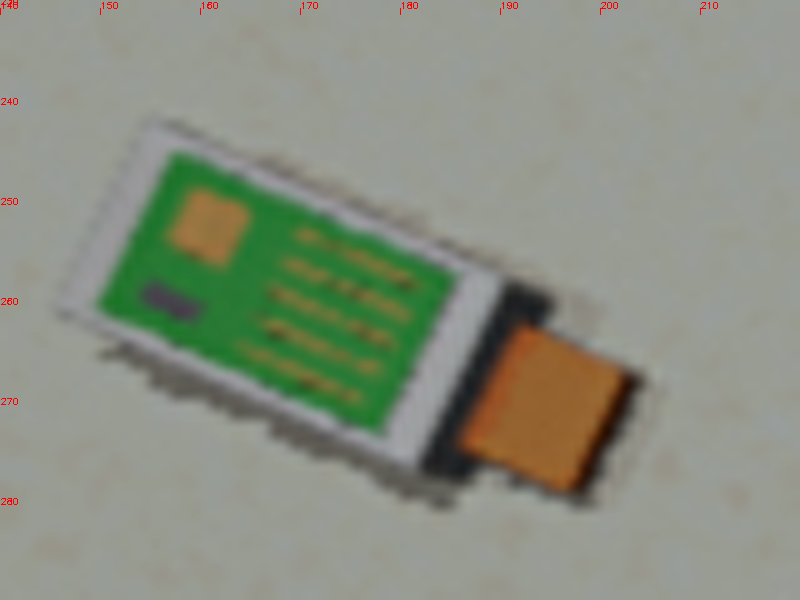

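View pics/c2.png

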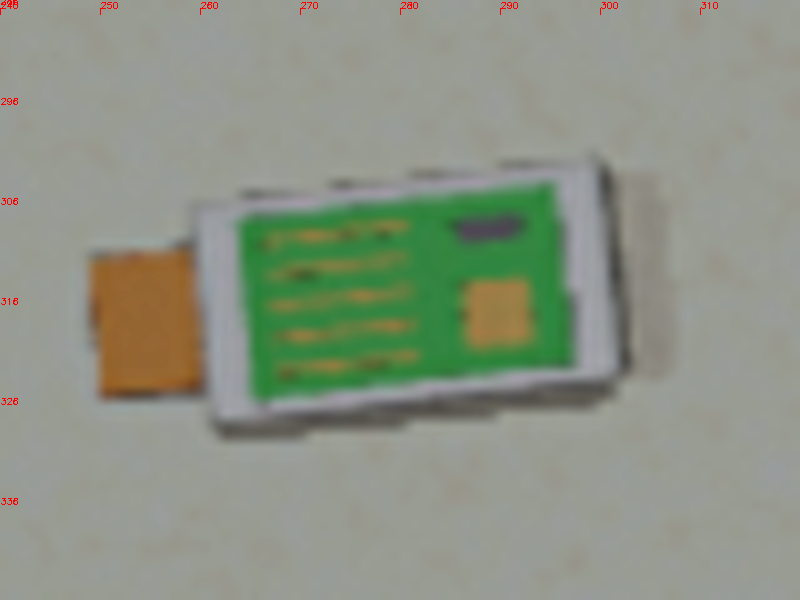

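View pics/c3.png

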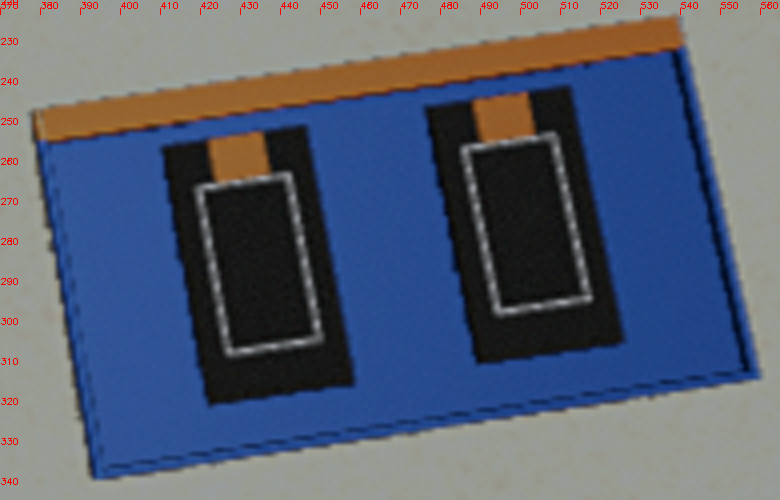

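View pics/c4.png

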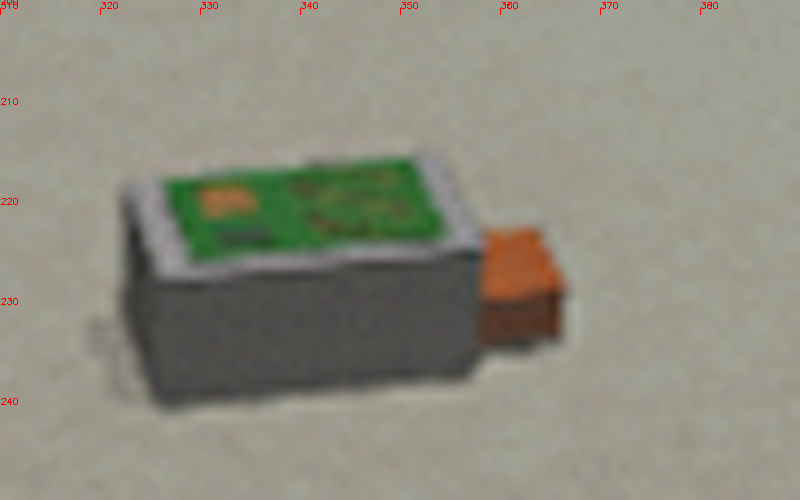

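View pics/c5.png

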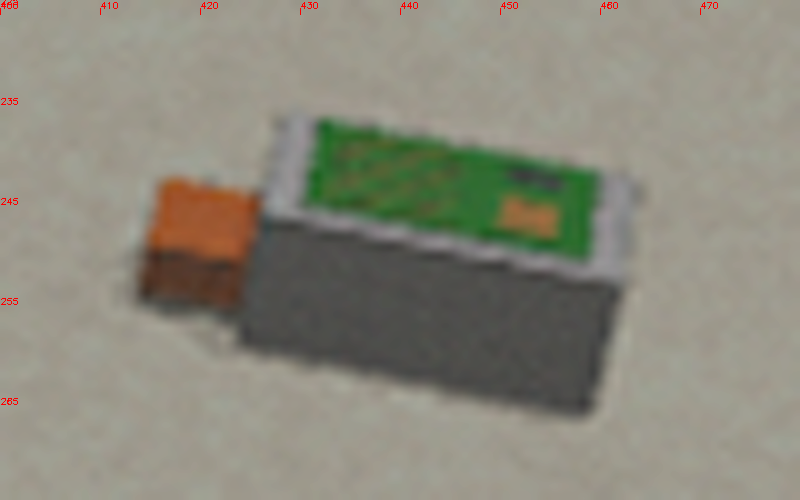

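View pics/c6.png

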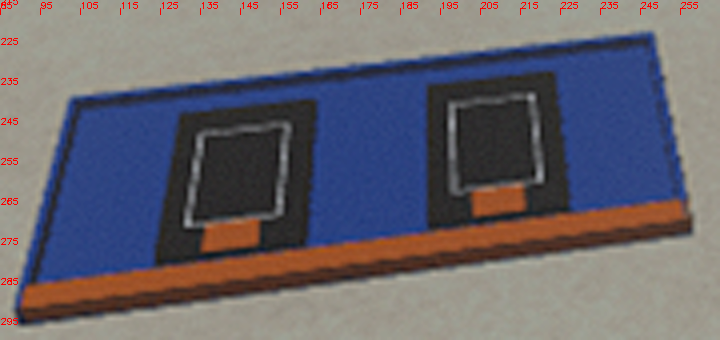

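```bash
cat > h.py <<'E'
import numpy as np,cv2
C={'scene':(445.9529,322.0002,238.1134,[1.67121907,1.58419843,-0.80173708],[-129.31054607,-263.92729385,1237.20749077]),
'top':(453.5665,322.183,245.6618,[2.17423679,-2.10799909,0.1642492],[53.74804523,566.37076435,660.50580489])}
K={n:np.array([[c[0],0,c[1]],[0,c[0],c[2]],[0,0,1]]) for n,c in C.items()}
R={n:cv2.Rodrigues(np.array(c[3]))[0] for n,c in C.items()}
T={n:np.array(c[4]) for n,c in C.items()}
P={n:K[n]@np.c_[R[n],T[n]] for n in C}
def px(pts,k,o): return (np.array(pts,float)+.5)/k-.5+np.array(o)
def tri(pt,ps):
    X=cv2.triangulatePoints(P['top'],P['scene'],pt.T.copy(),ps.T.copy());return (X[:3]/X[3]).T
def plane(n,p,z):
    d=np.c_[p,np.ones(len(p))]@np.linalg.inv(K[n]).T@R[n]; o=-R[n].T@T[n]
    return o+d*((z-o[2])/d[:,2])[:,None]
E
cat > m.py <<'E'
from h import *
np.set_printoptions(precision=1,suppress=True)
D={'c1':(px([(155,123),(508,280),(420,470),(60,315)],10,(140,230)),px([(615,278),(262,215),(285,118),(637,185)],10,(400,225)),32,(1,2,0,3)),
'c2':(px([(195,205),(215,420),(620,375),(597,160)],10,(240,286)),px([(480,248),(440,155),(125,182),(160,277)],10,(310,200)),32,(0,1,2,3)),
'padL':(px([(199,186),(290,174),(321,340),(230,353)],4,(370,220)),px([(541,182),(455,193),(452,103),(534,95)],4,(85,215)),8,(0,1,2,3)),
'padR':(px([(465,146),(556,135),(589,298),(497,312)],4,(370,220)),px([(279,215),(187,226),(202,136),(289,125)],4,(85,215)),8,(0,1,2,3))}
for n,(a,b,z,ix) in D.items():
    X=tri(a,b);print(n,'tri mean',X.mean(0),'z',X[:,2])
    for cam,p in(('top',a),('scene',b)):
        Y=plane(cam,p,z);v=Y[ix[0]]+Y[ix[1]]-Y[ix[2]]-Y[ix[3]]
        print('  ',cam,Y.mean(0),'yaw',np.degrees(np.arctan2(v[1],v[0])),'L',np.linalg.norm(v)/2,'W',np.linalg.norm(Y[ix[0]]-Y[ix[1]]))
E
python3 m.py
python3 -c "
from scipy.spatial.transform import Rotation as r
print(r.from_quat([7.99109841e-01,6.01184301e-01,-8.24312915e-04,4.67755305e-04]).as_matrix())"
```

```text
c1 tri mean [537.3 313.   32.2] z [33.7 32.  31.8 31.4]
   top [537.2 312.3  32. ] yaw -111.55119891883908 L 62.27879012787725 W 32.35190793016617
   scene [536.8 314.1  32. ] yaw -110.70053499505497 L 62.16173013989466 W 32.36486163379474
c2 tri mean [456.9 132.7  33.9] z [33.4 33.9 34.4 33.9]
   top [456.9 132.6  32. ] yaw 98.06716609127636 L 62.46165214273087 W 32.92707444164926
   scene [454.  133.3  32. ] yaw 97.42099697817626 L 62.614877857373486 W 33.66912414757057
padL tri mean [ 510.8 -110.3   10.9] z [10.6 10.3 11.7 11.1]
   top [ 511.  -111.6    8. ] yaw 10.220092912556318 L 67.65578400780451 W 37.411091522494885
   scene [ 507.  -110.6    8. ] yaw 9.859921071209369 L 69.0418336696433 W 36.90360653387141
padR tri mean [ 530.4 -218.1   10.6] z [11.  10.8 10.1 10.4]
   top [ 530.7 -219.5    8. ] yaw 9.563583878919562 L 67.20964526351389 W 37.59532023470071
   scene [ 527.2 -219.     8. ] yaw 9.7439479161675 L 66.4984271442025 W 37.23757908852708
[[ 2.77153514e-01  9.60825353e-01 -7.55018833e-04]
 [ 9.60823811e-01 -2.77154435e-01 -1.73870370e-03]
 [-1.87984742e-03 -2.43552232e-04 -9.99998203e-01]]
```

```bash
cat > mv.py <<'E'
import sys,numpy as np
# x y z psi -> target X Y Z PSI
a=[float(v) for v in sys.argv[1:9]]
p=np.radians(a[3]);R=np.array([[np.cos(p),np.sin(p),0],[np.sin(p),-np.cos(p),0],[0,0,-1]])
print(np.round(R.T@(np.array(a[4:7])-a[:3]),1),'rz',round(a[3]-a[7],1))
E
python3 mv.py 159.4 552.5 220.9 73.9 537 313.3 100 -21.1
```

```text
[-125.1  429.1  120.9] rz 95.0
```

Call:
{"fn": "drive_tool", "kwargs": {
  "rows": [
    [[-125, 429, 121], [0, 0, 95], 0],
    [[-125, 429, 121], [0, 0, 95], 0],
    [[-125, 429, 121], [0, 0, 95], 0],
    [[-125, 429, 121], [0, 0, 95], 0],
    [[-125, 429, 121], [0, 0, 95], 0],
    [[-125, 429, 121], [0, 0, 95], 0],
    [[-125, 429, 121], [0, 0, 95], 0],
    [[-125, 429, 121], [0, 0, 95], 0],
    [[-125, 429, 121], [0, 0, 95], 0],
    [[-125, 429, 121], [0, 0, 95], 0]
  ],
  "squeeze": 50
}}

```text
time_s: 1.35
tool_pos: [536.9, 313.0, 99.1]
eef_rot: [0.0, 0.983, -0.183, -0.001]
force: [-0.1, -0.4, -0.1]
grip_width: 1.0
```

Call:
{"fn": "drive_tool", "kwargs": {
  "rows": [
    [[0, 0, 40], [0, 0, 0], 0],
    [[0, 0, 65], [0, 0, 0], 0],
    [[0, 0, 75], [0, 0, 0], 0],
    [[0, 0, 83], [0, 0, 0], 0],
    [[0, 0, 83], [0, 0, 0], 0]
  ]
}}

```text
time_s: 1.98
tool_pos: [537.0, 313.8, 17.1]
eef_rot: [-0.0, 0.983, -0.183, 0.0]
force: [0.0, 0.5, 0.1]
grip_width: 1.004
```

```bash
python3 - <<'E'
from station import read_state, viewer
import cv2
s=read_state();print(s['time_s'],s['tool_pos'],s['force'])
a=viewer.grab_frame('top')['pixels'][200:320,100:260,::-1];b=viewer.grab_frame('scene')['pixels'][180:300,370:530,::-1]
cv2.imwrite('pics/g1.png',cv2.vconcat([cv2.resize(x,None,fx=2.5,fy=2.5) for x in(a,b)]))
E
```

```text
1.975 [536.97759827 313.7585106   17.11404294] [0.01048974 0.50643369 0.14034606]
```

View pics/g1.png

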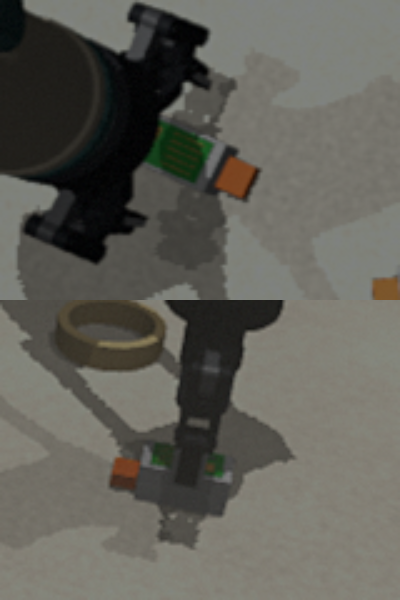

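The open fingers stand on either side of carrier 1 (scene crop ~(185,475), the block mid-length). Closing now.

Call:
{"fn": "drive_tool", "kwargs": {
  "rows": [
    [[0, 0, 0], [0, 0, 0], 1],
    [[0, 0, 0], [0, 0, 0], 1],
    [[0, 0, 0], [0, 0, 0], 1],
    [[0, 0, 0], [0, 0, 0], 1],
    [[0, 0, 0], [0, 0, 0], 1],
    [[0, 0, 0], [0, 0, 0], 1],
    [[0, 0, 0], [0, 0, 0], 1],
    [[0, 0, 0], [0, 0, 0], 1]
  ],
  "squeeze": 60
}}

```text
time_s: 3.08
tool_pos: [537.3, 313.6, 17.6]
eef_rot: [-0.0, 0.983, -0.183, 0.0]
force: [-0.2, -0.9, 5.0]
grip_width: 0.365
```

Call:
{"fn": "drive_tool", "kwargs": {
  "rows": [
    [[0, 0, -4], [0, 0, 0], 1],
    [[0, 0, -15], [0, 0, 0], 1],
    [[0, 0, -30], [0, 0, 0], 1],
    [[0, 0, -50], [0, 0, 0], 1],
    [[0, 0, -70], [0, 0, 0], 1],
    [[0, 0, -83], [0, 0, 0], 1],
    [[0, 0, -83], [0, 0, 0], 1]
  ]
}}

```text
time_s: 3.95
tool_pos: [537.7, 313.9, 101.4]
eef_rot: [-0.001, 0.983, -0.183, 0.001]
force: [0.3, 0.4, -1.5]
grip_width: 0.365
```

```bash
python3 mv.py 537 313.3 100 -21.1 529.5 -219 100 99.9;python3 - <<'E'
from station import read_state, viewer
import cv2
s=read_state();print(s['time_s'],s['tool_pos'],s['force'],s['grip_width'])
a=viewer.grab_frame('top')['pixels'][200:320,100:260,::-1];b=viewer.grab_frame('scene')['pixels'][140:260,370:530,::-1]
cv2.imwrite('pics/g2.png',cv2.vconcat([cv2.resize(x,None,fx=2.5,fy=2.5) for x in(a,b)]))
E
```

```text
[184.6 499.3   0. ] rz -121.0
3.95 [537.71553598 313.94409084 101.42298272] [ 0.2826907   0.35877619 -1.49269848] 0.36523789257844025
```

View pics/g2.png

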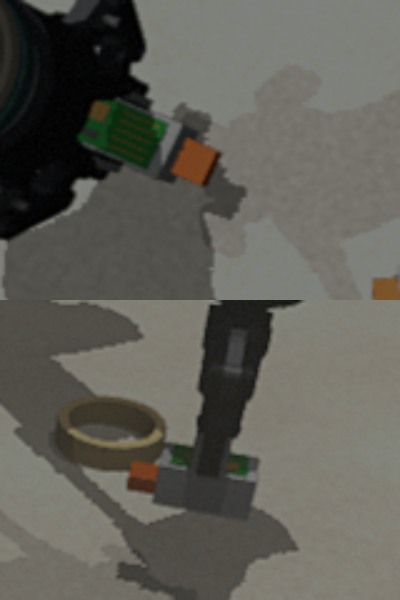

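Call:
{"fn": "drive_tool", "kwargs": {
  "rows": [
    [[6, 15, 0], [0, 0, -4], 1],
    [[18, 50, 0], [0, 0, -12], 1],
    [[33, 90, 0], [0, 0, -22], 1],
    [[49, 132, 0], [0, 0, -32], 1],
    [[65, 175, 0], [0, 0, -42], 1],
    [[80, 217, 0], [0, 0, -52], 1],
    [[96, 260, 0], [0, 0, -62], 1],
    [[112, 302, 0], [0, 0, -72], 1],
    [[128, 345, 0], [0, 0, -82], 1],
    [[140, 380, 0], [0, 0, -92], 1]
  ]
}}

```text
time_s: 5.3
tool_pos: [530.1, -93.0, 99.0]
eef_rot: [-0.001, 0.813, 0.582, -0.001]
force: [0.2, 0.0, -0.9]
grip_width: 0.363
```

```bash
python3 - <<'E'
import numpy as np
p=np.radians(-21.1);x=np.array([np.cos(p),np.sin(p)]);y=np.array([np.sin(p),-np.cos(p)])
q=np.array([537,313.3])+140*x+380*y;print(q)
import os;os.system(f"python3 mv.py {q[0]} {q[1]} 100 70.9 529.5 -219 75 99.9")
from station import read_state
s=read_state();print(s['time_s'],s['tool_pos'],s['eef_rot'],s['force'],s['grip_width'])
E
```

```text
[-120.8   40.4   25. ] rz -29.0
[530.81470779 -91.62189637]
5.3 [530.06521824 -93.04062553  98.95172144] [-6.53216563e-04  8.13114512e-01  5.82103134e-01 -5.52501945e-04] [ 0.1856663   0.01133913 -0.89573521] 0.362645743375443
```

Call:
{"fn": "drive_tool", "kwargs": {
  "rows": [
    [[-35, 12, 7], [0, 0, -8], 1],
    [[-70, 24, 14], [0, 0, -17], 1],
    [[-105, 35, 22], [0, 0, -25], 1],
    [[-121, 40, 25], [0, 0, -29], 1],
    [[-121, 40, 25], [0, 0, -29], 1],
    [[-121, 40, 25], [0, 0, -29], 1]
  ]
}}

```text
time_s: 6.05
tool_pos: [528.6, -217.9, 74.4]
eef_rot: [-0.001, 0.644, 0.765, 0.0]
force: [-0.9, 0.8, -1.3]
grip_width: 0.369
```

```bash
cat > look.py <<'E'
import sys,cv2
from station import read_state, viewer
n,x1,y1,x2,y2=sys.argv[1],*map(int,sys.argv[2:6])
s=read_state();print(s['time_s'],s['tool_pos'],s['eef_rot'],s['force'],s['grip_width'])
for c,x,y in(('top',x1,y1),('scene',x2,y2)):
    f=viewer.grab_frame(c)['pixels'][:,:,::-1];cv2.imwrite(f'pics/{n}_{c}_full.png',f)
    f=f[max(y,0):y+140,max(x,0):x+200];cv2.imwrite(f'pics/{n}_{c}.png',cv2.convertScaleAbs(cv2.resize(f,None,fx=4,fy=4,interpolation=cv2.INTER_CUBIC),alpha=1.3))
E
python3 look.py p1 370 210 80 170
```

```text
6.05 [ 528.57488495 -217.85856154   74.35257068] [-9.17325225e-04  6.43744617e-01  7.65239836e-01  1.41039034e-04] [-0.91308272  0.7865985  -1.27867514] 0.368882935892415
```

View pics/p1_top.png

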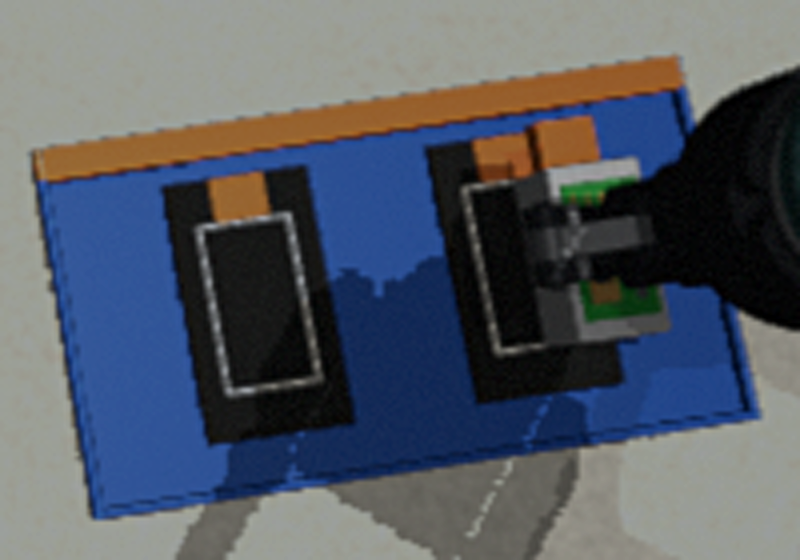

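View pics/p1_scene.png

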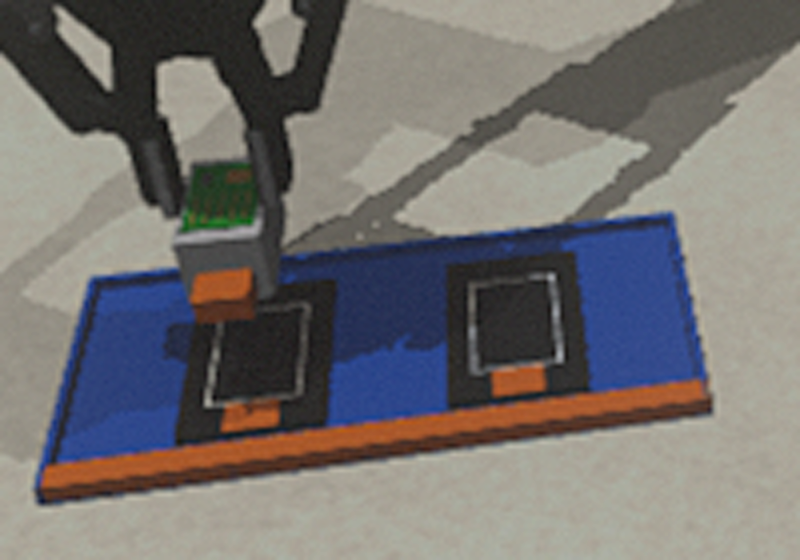

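Call:
{"fn": "drive_tool", "kwargs": {
  "rows": [
    [[0, 0, 15], [0, 0, 0], 1],
    [[0, 0, 30], [0, 0, 0], 1],
    [[0, 0, 40], [0, 0, 0], 1],
    [[0, 0, 45], [0, 0, 0], 1],
    [[0, 0, 47], [0, 0, 0], 1],
    [[0, 0, 48], [0, 0, 0], 1],
    [[0, 0, 48], [0, 0, 0], 1]
  ]
}}

```text
time_s: 7.02
tool_pos: [529.3, -219.0, 27.2]
eef_rot: [0.0, 0.643, 0.766, 0.0]
force: [0.4, 0.3, -2.5]
grip_width: 0.366
```

```bash
python3 look.py p2 370 210 80 170
```

```text
7.025 [ 529.29161229 -218.97268982   27.17724818] [3.22435792e-04 6.43407449e-01 7.65523832e-01 1.15065275e-04] [ 0.41089695  0.2622285  -2.53931632] 0.36580065883422286
```

View pics/p2_top.png

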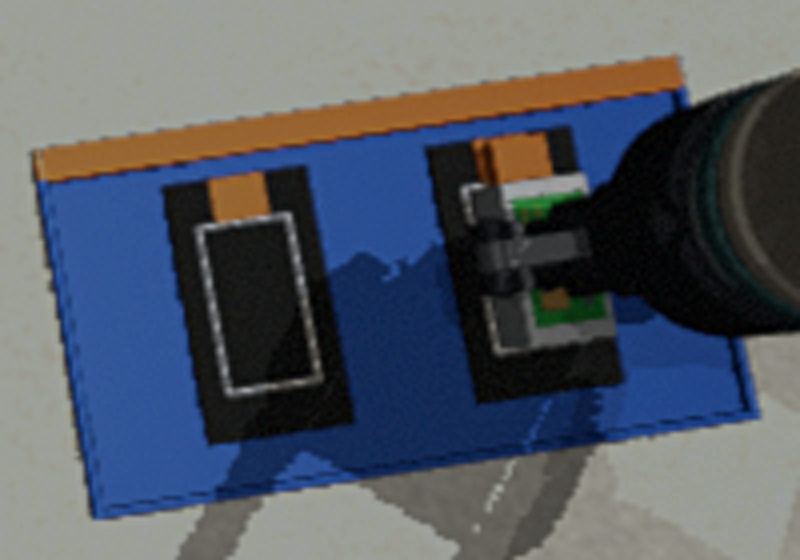

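View pics/p2_scene.png

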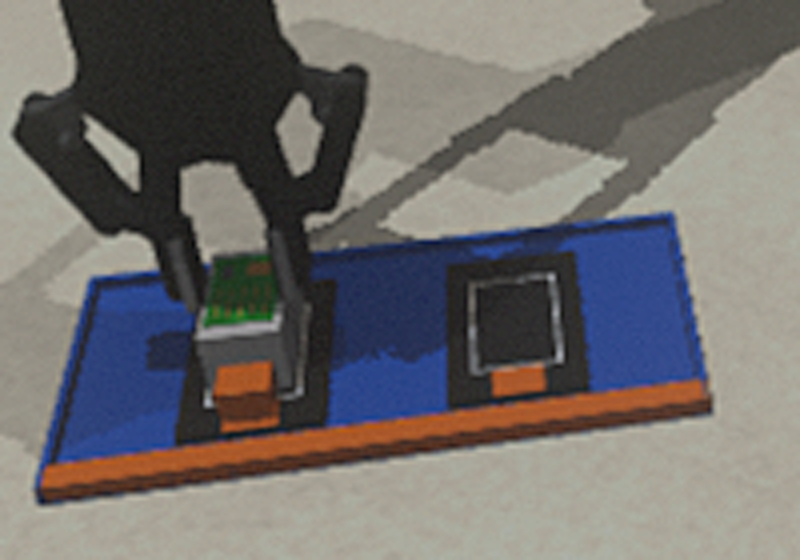

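The carrier is over the right-hand outline (top crop ~(545,260)), tab to the orange edge, just above the pad. I'll lower it in small steps.

Call:
{"fn": "drive_tool", "kwargs": {
  "rows": [
    [[0, 0, 1], [0, 0, 0], 1],
    [[0, 0, 2], [0, 0, 0], 1],
    [[0, 0, 2], [0, 0, 0], 1]
  ]
}}

```text
time_s: 7.5
tool_pos: [529.2, -218.9, 25.6]
eef_rot: [0.0, 0.643, 0.766, 0.0]
force: [-1.5, 0.5, 4.0]
grip_width: 0.362
```

Call:
{"fn": "drive_tool", "kwargs": {
  "rows": [
    [[0, 0, 0.5], [0, 0, 0], 1],
    [[0, 0, 0.5], [0, 0, 0], 1]
  ]
}}

```text
time_s: 7.75
tool_pos: [529.2, -218.9, 25.6]
eef_rot: [0.0, 0.643, 0.766, 0.0]
force: [-2.3, 1.0, 7.8]
grip_width: 0.364
```

Call:
{"fn": "drive_tool", "kwargs": {
  "rows": [
    [[0, 0, 0.5], [0, 0, 0], 0.5],
    [[0, 0, 0.5], [0, 0, 0], 0.3],
    [[0, 0, 0.5], [0, 0, 0], 0.1],
    [[0, 0, 0.5], [0, 0, 0], 0],
    [[0, 0, 0.5], [0, 0, 0], 0],
    [[0, 0, 0.5], [0, 0, 0], 0],
    [[0, 0, 0.5], [0, 0, 0], 0]
  ]
}}

```text
time_s: 8.62
tool_pos: [529.0, -218.8, 23.9]
eef_rot: [-0.0, 0.643, 0.766, 0.0]
force: [0.1, -0.3, -0.5]
grip_width: 0.999
```

Call:
{"fn": "drive_tool", "kwargs": {
  "rows": [
    [[0, 0, -10], [0, 0, 0], 0],
    [[0, 0, -40], [0, 0, 0], 0],
    [[0, 0, -80], [0, 0, 0], 0],
    [[0, 0, -125], [0, 0, 0], 0],
    [[0, 0, -125], [0, 0, 0], 0]
  ]
}}

```text
time_s: 9.25
tool_pos: [531.7, -220.3, 153.8]
eef_rot: [0.005, 0.643, 0.766, 0.001]
force: [-0.6, 0.2, 0.2]
grip_width: 1.0
```

```bash
python3 look.py p3 370 210 80 170; python3 mv.py 529.5 -219 149.5 99.9 455.7 133 110 7.7
```

```text
9.25 [ 531.74776999 -220.27672327  153.77003791] [0.00484198 0.64332339 0.76557865 0.00094944] [-0.61357725  0.1717169   0.17185133] 1.0004796929729989
[359.4 -12.2  39.5] rz 92.2
```

View pics/p3_scene.png

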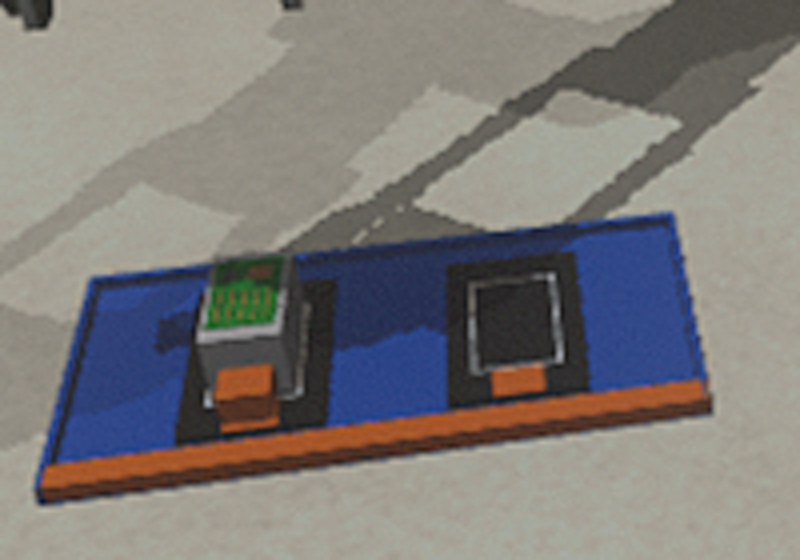

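Carrier 1 stands upright inside its outline (scene crop ~(250,330)), and the gripper is clear. Now carrier 2.

Call:
{"fn": "drive_tool", "kwargs": {
  "rows": [
    [[20, -1, 2], [0, 0, 5], 0],
    [[60, -2, 4], [0, 0, 15], 0],
    [[100, -3, 8], [0, 0, 25], 0],
    [[142, -5, 14], [0, 0, 35], 0],
    [[184, -6, 20], [0, 0, 46], 0],
    [[226, -8, 25], [0, 0, 56], 0],
    [[268, -9, 30], [0, 0, 67], 0],
    [[310, -11, 35], [0, 0, 77], 0],
    [[345, -12, 39], [0, 0, 87], 0],
    [[359.4, -12.2, 39.5], [0, 0, 92.2], 0]
  ]
}}

```text
time_s: 10.6
tool_pos: [452.8, 134.6, 107.7]
eef_rot: [-0.0, 0.998, 0.067, -0.002]
force: [-0.7, -0.6, 0.1]
grip_width: 0.998
```

Call:
{"fn": "drive_tool", "kwargs": {
  "rows": [
    [[0, 0, 0], [0, 0, 0], 0],
    [[0, 0, 30], [0, 0, 0], 0],
    [[0, 0, 60], [0, 0, 0], 0],
    [[0, 0, 80], [0, 0, 0], 0],
    [[0, 0, 93], [0, 0, 0], 0],
    [[0, 0, 93], [0, 0, 0], 0]
  ]
}}

```text
time_s: 11.35
tool_pos: [454.5, 132.5, 15.5]
eef_rot: [0.0, 0.998, 0.067, -0.001]
force: [0.7, -0.3, 0.3]
grip_width: 0.999
```

```bash
python3 look.py g3 200 250 250 160; python3 m.py | head -0
```

```text
11.35 [454.50755587 132.47556573  15.51312156] [ 1.15888506e-04  9.97736627e-01  6.72326278e-02 -1.17662839e-03] [ 0.74815488 -0.32569675  0.28648595] 0.9991264484772728Exception ignored on flushing sys.stdout:
BrokenPipeError: [Errno 32] Broken pipe
```

View pics/g3_top.png

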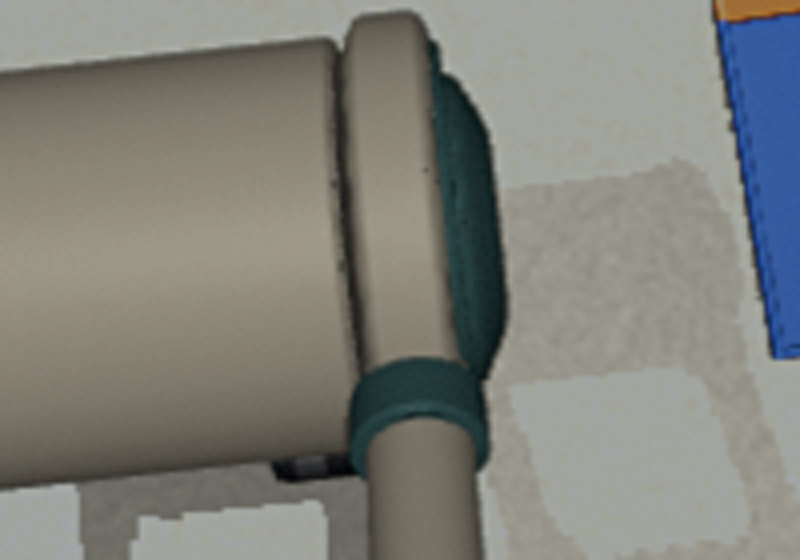

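View pics/g3_scene.png

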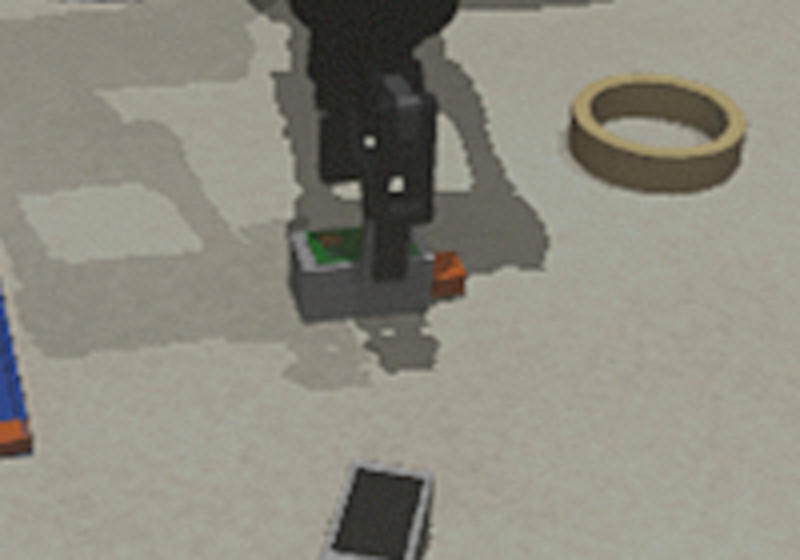

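```bash
python3 - <<'E'
from h import *
for n,X in(('blockfront near-face mid',(472.5,135.3,32)),('finger inner +x, tip',(498,138.7,14)),('backface tip',(512,140.6,14)),('tcp',(455.7,133,16))):
    p=cv2.projectPoints(np.array([X],float),R['scene'],T['scene'],K['scene'],None)[0].ravel();print(n,(p-[250,160])*4)
E
```

```text
blockfront near-face mid [366.991371   265.26342709]
finger inner +x, tip [377.93928388 327.5177844 ]
backface tip [385.29338863 345.07753949]
tcp [357.15709751 273.8203076 ]
```

The open fingers straddle carrier 2. The apparent shift of the finger towards the tab (scene crop ~(390,280)) matches the predicted perspective to about 2 mm.

Call:
{"fn": "drive_tool", "kwargs": {
  "rows": [
    [[0, 0, 0], [0, 0, 0], 1],
    [[0, 0, 0], [0, 0, 0], 1],
    [[0, 0, 0], [0, 0, 0], 1],
    [[0, 0, 0], [0, 0, 0], 1],
    [[0, 0, 0], [0, 0, 0], 1],
    [[0, 0, 0], [0, 0, 0], 1],
    [[0, 0, 0], [0, 0, 0], 1],
    [[0, 0, 0], [0, 0, 0], 1]
  ],
  "squeeze": 60
}}

```text
time_s: 12.45
tool_pos: [455.6, 133.2, 17.2]
eef_rot: [-0.0, 0.998, 0.067, 0.001]
force: [-0.4, -0.2, 5.0]
grip_width: 0.365
```

Call:
{"fn": "drive_tool", "kwargs": {
  "rows": [
    [[0, 0, -4], [0, 0, 0], 1],
    [[0, 0, -15], [0, 0, 0], 1],
    [[0, 0, -30], [0, 0, 0], 1],
    [[0, 0, -50], [0, 0, 0], 1],
    [[0, 0, -70], [0, 0, 0], 1],
    [[0, 0, -83], [0, 0, 0], 1],
    [[0, 0, -83], [0, 0, 0], 1]
  ]
}}

```text
time_s: 13.32
tool_pos: [455.8, 133.2, 100.4]
eef_rot: [-0.0, 0.998, 0.067, 0.001]
force: [-0.0, 0.4, -2.3]
grip_width: 0.367
```

```bash
python3 look.py g4 200 250 250 140; python3 mv.py 455.7 133 99.5 7.7 509.5 -111 99.5 -80.1
```

```text
13.325 [455.84762953 133.2342578  100.40982182] [-1.37024874e-04  9.97735687e-01  6.72463708e-02  1.18548607e-03] [-0.00342708  0.3665925  -2.31987086] 0.3671974787872705
[ 20.6 249.    0. ] rz 87.8
```

View pics/g4_scene.png

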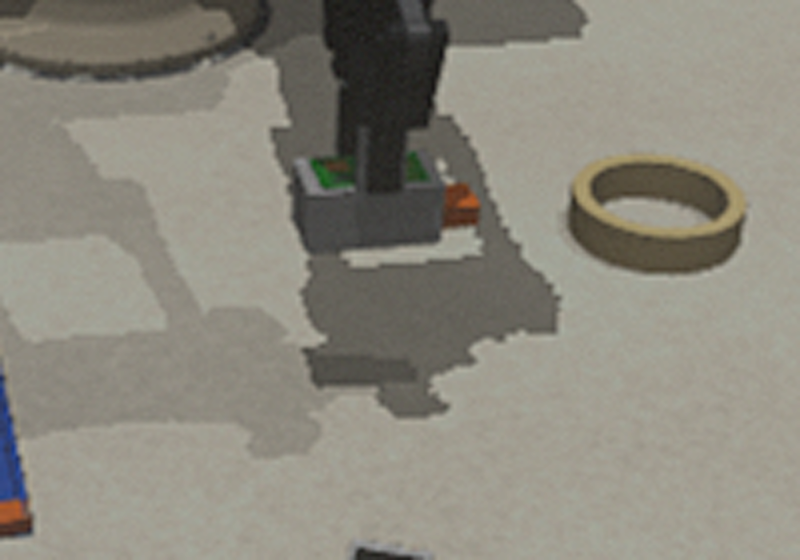

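Call:
{"fn": "drive_tool", "kwargs": {
  "rows": [
    [[1, 10, 0], [0, 0, 3], 1],
    [[3, 33, 0], [0, 0, 11], 1],
    [[5, 60, 0], [0, 0, 21], 1],
    [[7, 88, 0], [0, 0, 31], 1],
    [[10, 116, 0], [0, 0, 41], 1],
    [[12, 145, 0], [0, 0, 51], 1],
    [[14, 173, 0], [0, 0, 61], 1],
    [[17, 205, 0], [0, 0, 71], 1],
    [[19, 233, 0], [0, 0, 81], 1],
    [[20.6, 249, 0], [0, 0, 87.8], 1]
  ]
}}

```text
time_s: 14.68
tool_pos: [508.8, -112.9, 98.5]
eef_rot: [0.0, 0.763, -0.646, -0.0]
force: [0.7, 0.3, -1.6]
grip_width: 0.365
```

Call:
{"fn": "drive_tool", "kwargs": {
  "rows": [
    [[0, 0, 0], [0, 0, 0], 1],
    [[0, 0, 15], [0, 0, 0], 1],
    [[0, 0, 35], [0, 0, 0], 1],
    [[0, 0, 55], [0, 0, 0], 1],
    [[0, 0, 68], [0, 0, 0], 1],
    [[0, 0, 71], [0, 0, 0], 1],
    [[0, 0, 71], [0, 0, 0], 1]
  ]
}}

```text
time_s: 15.55
tool_pos: [509.2, -110.7, 28.4]
eef_rot: [-0.0, 0.766, -0.643, 0.0]
force: [0.9, -0.7, -1.9]
grip_width: 0.364
```

```bash
python3 look.py p4 370 210 80 170
```

```text
15.55 [ 509.15822417 -110.69378401   28.38427423] [-7.22976145e-05  7.65711230e-01 -6.43184504e-01  3.56711136e-05] [ 0.873884   -0.70220204 -1.8682452 ] 0.36432360869747266
```

View pics/p4_scene.png

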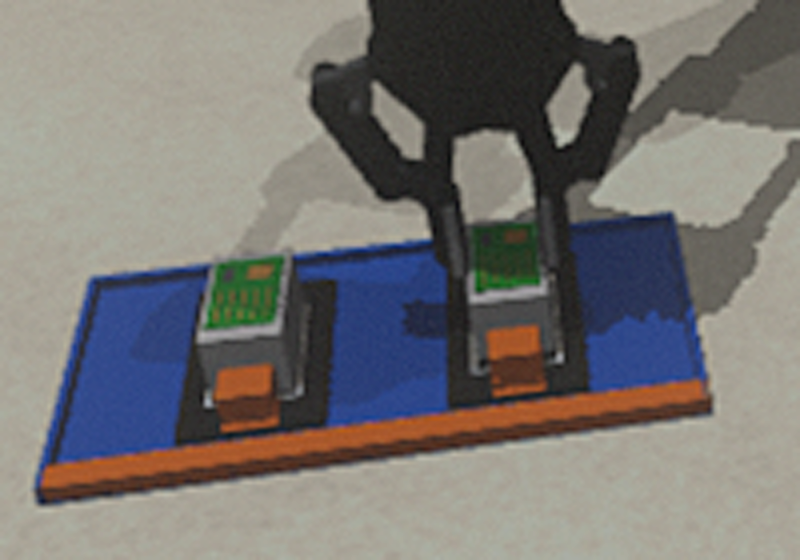

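View pics/p4_top.png

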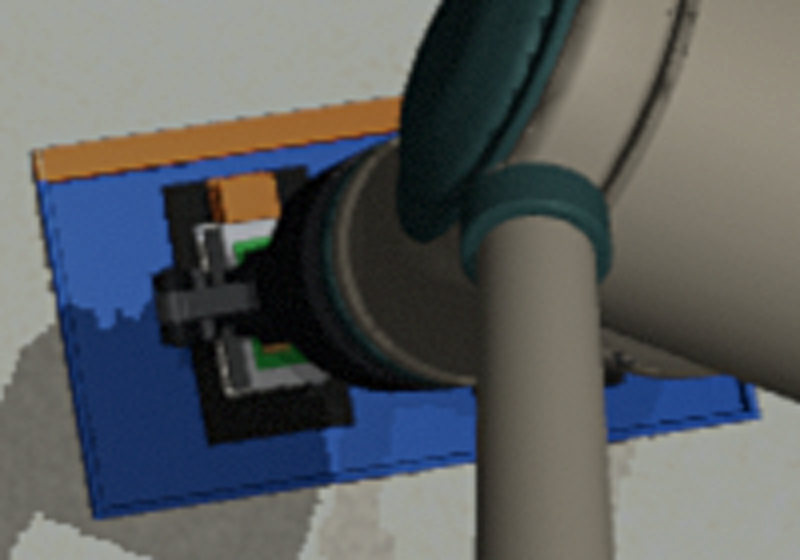

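Carrier 2 is over the other outline, square, with the tab to the orange edge (scene crop ~(512,340)). Lowering to contact.

Call:
{"fn": "drive_tool", "kwargs": {
  "rows": [
    [[0, 0, 1], [0, 0, 0], 1],
    [[0, 0, 2], [0, 0, 0], 1],
    [[0, 0, 3], [0, 0, 0], 1],
    [[0, 0, 3.5], [0, 0, 0], 1],
    [[0, 0, 3.5], [0, 0, 0], 1]
  ]
}}

```text
time_s: 16.27
tool_pos: [509.0, -110.9, 25.3]
eef_rot: [-0.0, 0.766, -0.643, 0.0]
force: [-1.4, -0.3, 2.7]
grip_width: 0.365
```

Call:
{"fn": "drive_tool", "kwargs": {
  "rows": [
    [[0, 0, 0.5], [0, 0, 0], 1],
    [[0, 0, 0.5], [0, 0, 0], 1]
  ]
}}

```text
time_s: 16.52
tool_pos: [509.0, -110.9, 25.2]
eef_rot: [-0.0, 0.766, -0.643, 0.0]
force: [-2.8, -0.9, 7.1]
grip_width: 0.364
```

Call:
{"fn": "drive_tool", "kwargs": {
  "rows": [
    [[0, 0, 0.5], [0, 0, 0], 0.5],
    [[0, 0, 0.5], [0, 0, 0], 0.3],
    [[0, 0, 0.5], [0, 0, 0], 0.1],
    [[0, 0, 0.5], [0, 0, 0], 0],
    [[0, 0, 0.5], [0, 0, 0], 0],
    [[0, 0, 0.5], [0, 0, 0], 0],
    [[0, 0, 0.5], [0, 0, 0], 0]
  ]
}}

```text
time_s: 17.4
tool_pos: [509.0, -110.9, 23.9]
eef_rot: [-0.0, 0.766, -0.643, 0.0]
force: [0.3, -0.3, 0.5]
grip_width: 1.0
```

Call:
{"fn": "drive_tool", "kwargs": {
  "rows": [
    [[0, 0, -10], [0, 0, 0], 0],
    [[0, 0, -40], [0, 0, 0], 0],
    [[0, 0, -80], [0, 0, 0], 0],
    [[0, 0, -130], [0, 0, 0], 0],
    [[0, 0, -180], [0, 0, 0], 0],
    [[-40, 0, -180], [0, 0, 0], 0],
    [[-90, 0, -180], [0, 0, 0], 0],
    [[-140, 0, -180], [0, 0, 0], 0],
    [[-190, 0, -180], [0, 0, 0], 0],
    [[-240, 0, -180], [0, 0, 0], 0]
  ]
}}

```text
time_s: 18.65
tool_pos: [467.3, 127.0, 204.8]
eef_rot: [-0.001, 0.765, -0.643, 0.0]
force: [0.7, 0.0, 0.3]
grip_width: 1.001
```

Call:
{"fn": "drive_tool", "kwargs": {
  "rows": [
    [[-50, 0, 0], [0, 0, 0], 0],
    [[-100, 0, 0], [0, 0, 0], 0],
    [[-150, 0, 0], [0, 0, 0], 0],
    [[-190, 0, 0], [0, 0, 0], 0],
    [[-200, 0, 0], [0, 0, 0], 0],
    [[-200, 0, 0], [0, 0, 0], 0]
  ]
}}

```text
time_s: 19.4
tool_pos: [433.1, 322.4, 204.2]
eef_rot: [0.0, 0.766, -0.643, 0.0]
force: [0.3, -0.7, -0.4]
grip_width: 0.997
```

```bash
python3 look.py p5 370 210 80 170
```

```text
19.4 [433.1420086  322.40204293 204.16740374] [ 1.21255153e-04  7.65945878e-01 -6.42904946e-01  3.56339426e-04] [ 0.31231936 -0.65926763 -0.38557735] 0.997259209685479
```

View pics/p5_scene.png

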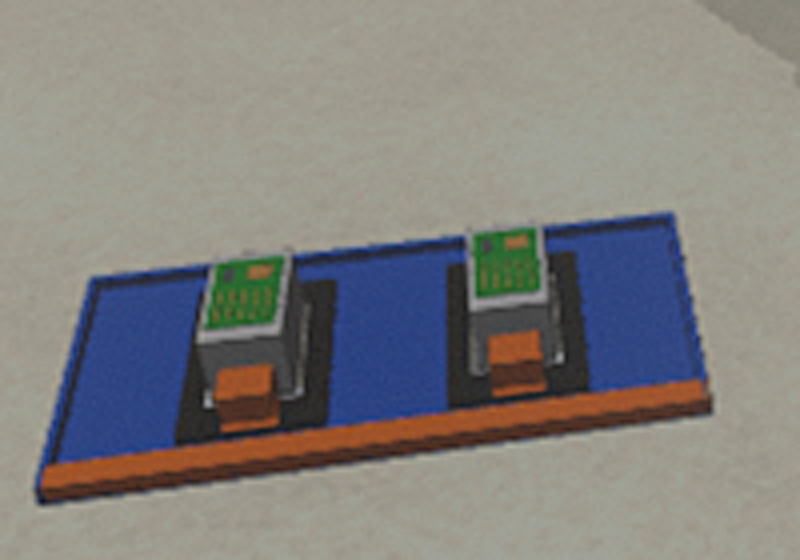

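View pics/p5_top.png

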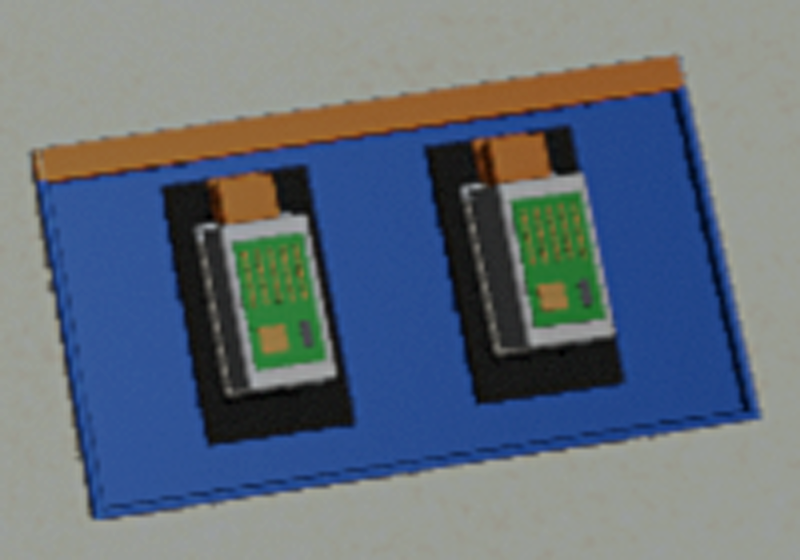

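View pics/p5_top_full.png

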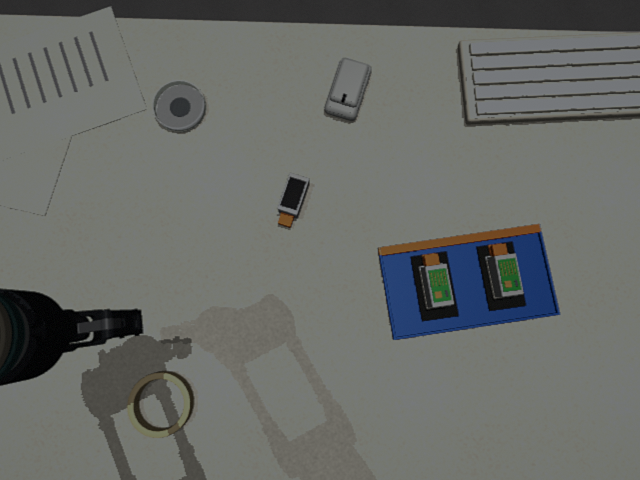

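```bash
python3 - <<'E'
from h import *
th=np.radians(9.9);A=np.array([[np.cos(th),np.sin(th)],[-np.sin(th),np.cos(th)]])
for n,a,b,c in(('L',[(222,230),(308,215),(340,378),(252,392)],[(549,303),(470,310),(467,230),(544,226)],(510.3,-111.3)),('R',[(498,187),(580,173),(615,332),(530,347)],[(282,332),(198,342),(213,262),(291,253)],(530,-219))):
    p=px(a,4,(370,210));Y=plane('top',p,40);v=Y[0]+Y[1]-Y[2]-Y[3]
    X=tri(p,px(b,4,(80,170)))
    print(n,Y.mean(0),'err in tray',A@(Y.mean(0)[:2]-c),'yaw',np.degrees(np.arctan2(v[1],v[0])),'tri',X.mean(0),X[:,2])
E
```

```text
L [ 508.6790715  -111.57930029   40.        ] err in tray [-1.64481163  0.00354346] yaw 10.380101627279892 tri [ 508.5906242  -110.741102     40.10833523] [39.29701302 41.26480948 41.23919826 38.63232015]
R [ 528.9532552  -218.11787678   40.        ] err in tray [-0.87949542  1.04895371] yaw 10.121629314081328 tri [ 528.8318833  -217.74770811   40.69958139] [41.26388682 41.68128585 40.1930518  39.66010109]
```

Both carriers are within 2 mm and 1° of target, and their tops triangulate to 40 to 41 mm (40 expected). The empty carrier still shows at (293,195), as at the start.

```bash
python3 -c "
from station import finish_job;print(finish_job())"
```

```text
the job is handed in; nothing more can be done
None
```

Both green-chip carriers are on the tray's pads, one on each. They are chip side up with the tabs to the orange edge, and both were set down to a light contact of 7–8 N before release. I handed the job in at about 19.5 s on the robot's clock, with the arm clear of everything; no verdict was reported.

- **Position:** the block centres measure within about 2 mm of the pad centres in the last pictures, and the yaw is within about 0.5° of the tray's.
- **Height:** the tops triangulate to 40.1 and 40.7 mm; 40 mm is expected.
- **Empty carrier:** it shows at the same pixels as at the start. I checked this by eye and did not measure it in mm.
- **Small disagreements:** the two cameras differed by 3–4 mm on the outlines' and carrier 2's positions at the stated heights. The outlines triangulated about 3 mm high (10.6–10.9 against 8 mm). Touchdown on the pads came at about the stated height.

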